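Let a ratchet-locked tea caddy drawer out to its stop

TASK

The drawer under the tea caddy is held shut by the ratchet wheel on top. Lift the pawl off the teeth and swing it right over so that it stays clear, then wind the wheel backward (anticlockwise seen from above) by its upright crank knob until the drawer has run out and sits snugly against its sprung end stop: press into the stop enough to feel it push back, but do not force it. Do not touch the drawer itself, let go of everything at the end, and leave the other things on the shelf where they are.

Things in the scene. Friction and masses are not known exactly. Their poses are not given: they have to be found in the camera images.
- caddy: White plastic tea caddy fixed to the shelf, 170 (its x) x 190 (its y) x 110 mm high. Origin: centre of its underside; x points to its back, the drawer comes out to its -x, z up. On its top lies a steel ratchet wheel 124 mm across (vertical axis through the caddy's centre; disc top at 126 mm, crown of twelve saw teeth 46 to 62 mm from the axis, tooth tops at 135 mm above the shelf).
- tray: The drawer in the bottom 45 mm of the caddy. Origin coincides with the caddy's when shut; its x in the caddy's frame is minus the opening. Geared to the wheel, 20 mm per rad. Its end stop, out of sight, is met at an opening that differs every time, between 32 and 68 mm, and can only be felt: a spring of 8 N per mm. When let go, friction keeps the drawer resting on the stop.
- tray_front (a point): Centre of the drawer's white front panel (186 x 40 mm), 85 mm from the drawer's origin to -x, 25 mm up. Snug means more than 6 N at the stop for 0.3 s: about 3.5 N at the crank knob on top of its running resistance. The gearing strips above 25 N at the stop: about 15 N on top at the knob.
- winder_axis (a point): Point on the wheel's vertical axis, 170 mm above the shelf, level with crank_knob.
- winder (a joint): Angle of the ratchet wheel in rad, 0 with the drawer shut, growing as it is wound backward (anticlockwise from above), which lets the drawer out (20 mm per rad). Friction holds it where it is left; running resistance about 2 to 4 N at the knob. With the pawl down it goes backward one tooth (0.52 rad) at most.
- crank_knob (a point): The crank knob: black upright cylinder, 16 mm across, 54 mm tall (136 to 190 mm above the shelf), standing on the wheel 34 mm from the axis, turning freely about its own axis. This point lies on its axis, 170 mm above the shelf. It circles the wheel's axis as the wheel turns.
- pawl (a joint): Angle of the dark steel pawl in rad: near 0 (up to 0.25) with its nose down on the teeth, growing as it is lifted; beyond about 1.3 its weight carries it over, and it rests against its back stop at 2.4, clear of the wheel.
- pawl_pivot (a point): Centre of the pawl's hinge, fixed to the caddy, 143 mm above the shelf, between two cheeks 24 mm apart over all. The hinge axis is level, along the caddy's x. With the pawl down it lies from here to the caddy's -y; it flips over to the caddy's +y.
- pawl_tab (a point): Grip point of the pawl's thumb tab: an upright block 12 mm (caddy x) by 12 mm, standing on the pawl's arm near its nose and reaching 16 mm above this point; below it the arm is also 12 mm wide. From the pivot, with the pawl at 0, it lies 38 mm towards the caddy's -y and 26 mm up; it turns about the pivot with the pawl. Pinched from above by its two faces that look to the caddy's +x and -x, it can turn between the fingers.
- mug: Bystander: stainless mug with a flip lid, 82 mm across, 110 mm high. Origin: centre of its underside.
- jug: Bystander: white ceramic milk jug, 88 mm across, 115 mm high. Origin: centre of its underside.
- coaster: Bystander: glass coaster, 90 mm across, 6 mm thick, beside the caddy. Origin: centre of its underside.
- spoon: Bystander: wooden spoon, 200 mm long, lying beside the caddy. Origin: under its middle.
- tin: Bystander: aluminium tin, 72 mm across, 110 mm high. Origin: centre of its underside.
- bowl: Bystander: white bowl, 100 mm across, 50 mm high. Origin: centre of its underside.
- jar: Bystander: amber glass jar, 64 mm across, 90 mm high. Origin: centre of its underside.

How it is judged:
On the way, in this order (a step that is already met when the one before it is completed fails the run):
1. the pawl is lifted off the teeth and swung over (past 1.7 rad) (value of joint pawl above 1.7 rad), for 0.2 s.
2. the drawer, at least 25 mm out, is pressed against its end stop with more than 6 N for 0.3 s (x of tray in the frame of caddy below -0.025 m and contact force between tray and anything else above 6 N), for 0.3 s.
At the end, for the whole second after the job is handed in: The pawl is swung over (past 1.7 rad) and left there; the drawer is at least 25 mm out, at rest (under 10 mm/s) and still resting on its end stop (more than 0.5 N) (x of tray in the frame of caddy below -0.025 m and contact force between tray and anything else above 0.5 N and value of joint pawl above 1.7 rad and linear speed of tray below 0.01 m/s); the robot touches nothing.
It fails at once if the drawer is driven into its stop with more than 25 N (contact force between tray and anything else above 25 N).
It fails at once if the drawer itself is touched by the robot (contact force between tray and the fingers above 1 N or contact force between tray and the arm above 1 N).
It fails at once if the wheel is forced past the pawl while the pawl is down (x of tray in the frame of caddy below -0.022 m and value of joint pawl below 0.6 rad).
It fails at once if a bystander is shifted by more than 30 mm (distance of any of mug, jug, coaster, spoon, tin, bowl, jar from where it was at the start of the episode above 0.03 m).
It also fails if it takes over 72 s, if anything falls off the work surface, if the arm or the gripper's body presses on something with over 40 N, if the wrist force passes 120 N, or if a joint passes its speed limit or range.

ROBOT

A 7-joint arm with a two-finger parallel gripper is mounted at the origin on the work surface. World frame = base frame: x ahead of the robot, y to its left, z up, the work surface at z = 0. Lengths are in m, angles in rad, forces in N, time in s.
With the tool pointing down it reaches from about 0.425 to 0.875 m from the base axis. Payload 4.7 kg.
Tool frame: the origin (TCP) lies midway between the tips of the shut fingers; the grasp point (between the pads) lies 19 mm behind it (arm.grip_point_offset is the x of the grasp point in the tool frame, in m); x points along the fingers, z is the direction in which the jaws open and shut, and the axes are right-handed (so a half turn about x gives the same grasp; the last joint's range is limited). The gripper opens to 85 mm and grips with 20 to 120 N. Pads are 22 mm wide; open, the fingers measure 114 mm over their backs; the gripper's body (76 mm by 85 mm) begins 54 mm behind the grasp point. The pads swing forward as they close: fully open they stand 13 mm farther back than shut.
Start: joints at [-1.225, 0.321, -0.07, 1.45, 0.023, 1.371, -0.057], TCP at [0.212, 0.615, 0.231] pointing down, gripper open.
Joint ranges: [-2.86, 2.86], [-0.3, 2.09], [-1.38, 1.24], [0.06, 2.45], [-1.56, 4.7], [0.09, 2.05], [-2.69, 2.69]. Speed limits (rad/s): [2.57, 2.57, 3.14, 3.14, 3.14, 3.14, 3.14].

INTERFACE

Orientations are given as a rotation vector (axis times angle).
In Python, from cell import arm, vision gives the robot as it stands. The module is installed in compiled form; this text tells all that it offers.
- The arm moves only by the tool carry_out, never from a script. Its argument "targets" is a list of rows, each an object of numbers: "tx", "ty", "tz": the shift along the tool's x, y, z in m; "wx", "wy", "wz": the turn, a rotation vector about the tool's x, y, z in degrees; "grip": the closure in counts, from 0 (fully open) to 255 (shut). A call has 1 to 12 rows; each row shifts and turns the commanded pose from where the row before left it, along the tool's axes as they then stand; what a row does not reach is not made up. A row lasts 1/10 s, in which the tool goes at most 50 mm and 8.59 degrees, less where a joint would pass 70% of its speed; a pose out of reach is approached as far as the arm can. A call is refused whole if a number of a shift passes 0.05 or a number of a turn 8.59, either way. A call with a gripper value outside its range is refused whole. The fingers move at their own pace and stop on an object; "grip_force" is the grip in N (left out, the last holds). Time passes only in rows, so rows that do not move let the fingers close. It gives the time, the measured TCP pose, the force and the opening at its end, in the units of the state.
- arm.get_state(): the state, without advancing time (a new reading comes with each control period).
- vision.get_image(name): name is "side" or "top"; returns the picture (384x512x3 uint8, red, green, blue); there is no depth.
- vision.get_calibration(name): a dict with "camera_matrix" (3x3 intrinsics, pixels), "dist_coeffs" ([k1, k2, p1, p2, k3] as OpenCV has them; the pictures are not rectified), "R" (3x3) and "t" (3): a world point X has camera coordinates R X + t. Camera axes: x right, y down, z forward; pixel columns grow to the right and rows downward; lengths in m; the calibration is good to about 2 mm. A picture is of the moment at which its call begins. get_calibration takes no time and is no camera call.
- arm.job_done(): hands the job in, once; it reports no verdict.
Trained networks look in the newest picture that a camera, given by its name, has taken for a name from the list of things; names that differ only in an ending like _2 or _b are one class to them, and where a whole thing is asked for, a point or a joint stands for the part that bears it (a point fixed in the world has none). Each returns a list of dicts, best first, with "confidence" (0 to 1); they miss things now and then, are a little off and sometimes report something else, mostly with a low value. They report only what shows in the picture. A call takes as long as a camera call.
- vision.search_frame(query, camera): "position" ([column, row] in pixels, amid what is visible of it).
The state is a dict: "time_s": time; "qpos": joint angles; "dq": joint speeds; "tau": joint torques, N m; "tcp_pos": TCP position; "orientation": TCP orientation; "contact_force": force on the tool from outside, world axes, zero at the start; "moment": the same for the moment, N m; "gripper_width": opening from 0.0 (shut) to 1.0 (fully open).
Only numpy, scipy, OpenCV 4.12 (cv2) and the standard library are available. Lean on these libraries where they do the work, as an engineer would, in place of code of your own. Each camera call takes 0.05 s, during which the arm holds its last target.

## Working session

There is one attempt and no reset: what is moved stays moved. The work goes in short steps, Python scripts to look and compute and a tool call to move; the robot and the scene stay as the last step left them, time stands still between calls to the robot, and variables do not carry over. Pictures are saved under pics/ and viewed, and the job is handed in when it is done.

Besides the shell and the picture viewer there is one more tool, called after "Request:" as name(argument=value, ...) on one line, values as JSON. carry_out: Moves the arm, as the interface text tells. Its arguments: {"type":"object","properties":{"targets":{"type":"array"},"grip_force":{"type":"number"}},"required":["targets"]}

```bash
mkdir -p pics; python3 - <<'E'
from cell import arm, vision
import cv2
for n in ("side","top"):
    im=vision.get_image(n); cv2.imwrite(f"pics/{n}0.png",im[:,:,::-1])
    c=vision.get_calibration(n); print(n,c)
    for q in ("caddy","crank_knob","pawl_tab","pawl_pivot","pawl","winder","tray_front"):
        try: print(q,[(d["position"],round(d["confidence"],2)) for d in vision.search_frame(q,n)[:3]])
        except Exception as e: print(q,e)
print(arm.get_state(), arm.grip_point_offset)
E
```

```text
side {'camera_matrix': array([[443.18645256,   0.        , 254.3222793 ],
       [  0.        , 443.18645256, 187.62441894],
       [  0.        ,   0.        ,   1.        ]]), 'dist_coeffs': array([-0.12909057,  0.        ,  0.        ,  0.        ,  0.        ]), 'R': array([[ 0.97684132, -0.21395392,  0.0021822 ],
       [-0.15936142, -0.73432031, -0.65983151],
       [ 0.14277597,  0.64420292, -0.75141042]]), 't': array([-0.5519241 ,  0.1628815 ,  1.48309401])}
caddy [([249.7, 198.2], 0.68)]
crank_knob []
pawl_tab [([266.7, 174.6], 0.58)]
pawl_pivot [([250.3, 194.0], 0.94)]
pawl [([269.6, 172.9], 0.47), ([253.8, 178.9], 0.34)]
winder [([251.5, 179.9], 0.87)]
tray_front []
top {'camera_matrix': array([[465.93821825,   0.        , 247.61099863],
       [  0.        , 465.93821825, 188.24606095],
       [  0.        ,   0.        ,   1.        ]]), 'dist_coeffs': array([-0.04627279,  0.        ,  0.        ,  0.        ,  0.        ]), 'R': array([[-0.02457693, -0.99966037, -0.00866752],
       [-0.99132162,  0.0254901 , -0.12896397],
       [ 0.12914111,  0.00542277, -0.9916114 ]]
[... 356 characters left out ...]
6), ([243.0, 189.0], 0.21)]
{'time_s': 0.8, 'qpos': array([-1.22489796,  0.32095022, -0.07010566,  1.45046657,  0.02259076,
        1.37082945, -0.05692746]), 'dq': array([-0.00212658, -0.00178405,  0.0005628 , -0.00042785, -0.0007721 ,
        0.00082497,  0.00237341]), 'tau': array([ 4.87135476e-04, -4.93339705e+01, -3.81005527e-01, -3.14546013e+01,
        1.33162650e-02,  1.54860278e-03,  1.58001245e-05]), 'tcp_pos': array([0.21175854, 0.61456505, 0.23139774]), 'orientation': array([-0.96133335,  1.34796445,  0.96141622]), 'contact_force': array([-0.57210456, -0.72617043, -0.50050477]), 'moment': array([ 0.01624042, -0.02102625, -0.05845944]), 'gripper_width': 0.9999195602621281} -0.0187
```

```bash
python3 - <<'E'
import cv2
for n in ("side","top"):
    im=cv2.imread(f"pics/{n}0.png")
    cv2.imwrite(f"pics/{n}0z.png",cv2.resize(im[110:260,150:350],None,fx=4,fy=4,interpolation=cv2.INTER_CUBIC))
E
```

```text
(no output)
```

View pics/side0.png

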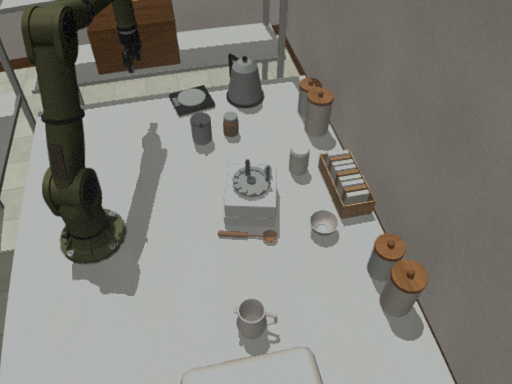

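View pics/top0.png

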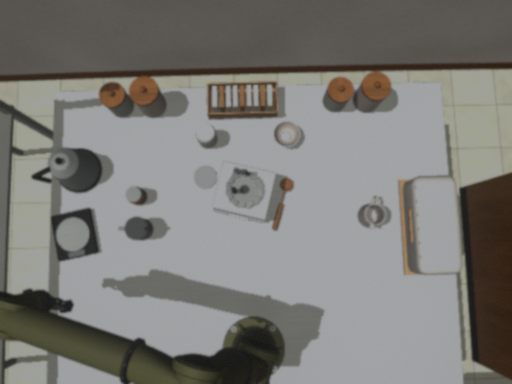

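```bash
ls -la pics
```

```text
total 1292
drwxr-xr-x 2 agent agent   4096 Dec  7 13:59 .
drwxr-xr-x 3 agent agent   4096 Dec  7 13:58 ..
-rw-r--r-- 1 agent agent 306917 Dec  7 13:59 side0.png
-rw-r--r-- 1 agent agent 449455 Dec  7 13:59 side0z.png
-rw-r--r-- 1 agent agent 246590 Dec  7 13:59 top0.png
-rw-r--r-- 1 agent agent 305369 Dec  7 13:59 top0z.png
```

View pics/side0z.png

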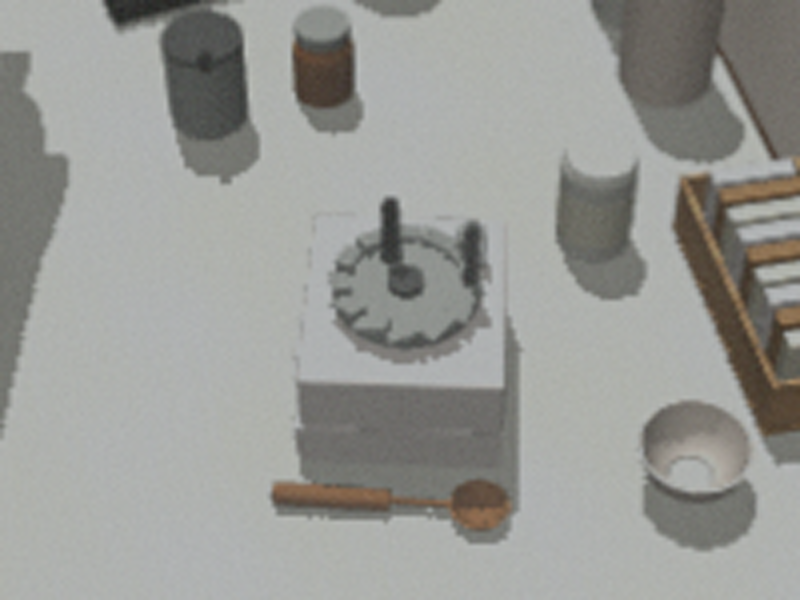

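View pics/top0z.png

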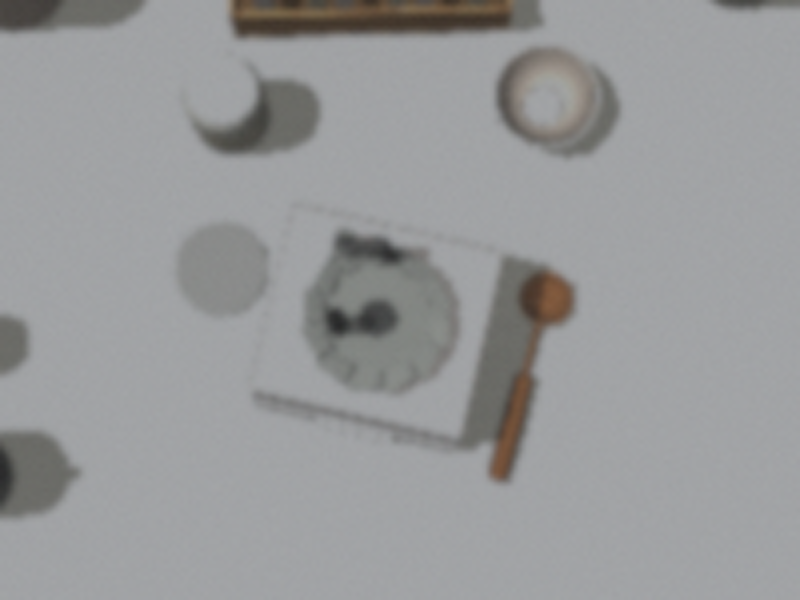

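The side view shows the caddy at about (250,195), with the knob and pawl sticking up. In the top view it is at about (245,190), turned a little. Next I'll fit a model and overlay it to settle the orientation.

```bash
cat > h.py <<'E'
import numpy as np, cv2
from cell import arm, vision
C={n:vision.get_calibration(n) for n in("side","top")}
def proj(n,X):
    c=C[n]; X=np.atleast_2d(np.asarray(X,float))
    return cv2.projectPoints(X,cv2.Rodrigues(c["R"])[0],c["t"],c["camera_matrix"],c["dist_coeffs"])[0][:,0]
def onplane(n,uv,z):
    c=C[n]; p=cv2.undistortPoints(np.array([[uv]],float),c["camera_matrix"],c["dist_coeffs"])[0,0]
    d=c["R"].T@np.array([p[0],p[1],1]); o=-c["R"].T@c["t"]
    return o+d*(z-o[2])/d[2]
def tri(us,ut):
    from scipy.optimize import least_squares
    return least_squares(lambda X:np.r_[proj("side",X)[0]-us,proj("top",X)[0]-ut],[.6,0,.15]).x
E
python3 - <<'E'
from h import *
z=lambda u:(150+u[0]/4-.375,110+u[1]/4-.375)
# top corners of caddy at z=.11 
T=[onplane("top",z(u),.11) for u in [(292,205),(500,258),(460,443),(253,395)]]
S=[onplane("side",z(u),.11) for u in [(315,214),(505,222),(505,386),(300,382)]]
for t in T+S: print(t.round(4))
print("edges",[round(np.linalg.norm(T[i]-T[(i+1)%4]),4) for i in range(4)], np.mean(T,0),np.mean(S,0))
print("wheel c",onplane("top",z((382,320)),.13),onplane("side",z((406,290)),.13))
print("knob base/top side",onplane("side",z((392,262)),.136),onplane("side",z((390,202)),.19))
print("knob top",onplane("top",z((338,322)),.19), onplane("top",z((338,322)),.165))
print("tab side",onplane("side",z((474,225)),.185),"tab top",onplane("top",z((345,243)),.185),onplane("top",z((392,252)),.15))
for n in("side","top"):
    im=cv2.imread(f"pics/{n}0.png"); c=(240,172) if n=="top" else (257,175)
    r=im[c[1]-32:c[1]+36,c[0]-45:c[0]+45]
    cv2.imwrite(f"pics/{n}zz.png",cv2.resize(r,None,fx=8.8,fy=8.8,interpolation=cv2.INTER_CUBIC))
E
```

```text
[0.6595 0.0934 0.11  ]
[ 0.6076 -0.0878  0.11  ]
[ 0.4468 -0.0481  0.11  ]
[0.4929 0.1302 0.11  ]
[0.5002 0.1317 0.11  ]
[0.661  0.0868 0.11  ]
[ 0.6158 -0.092   0.11  ]
[ 0.4549 -0.0528  0.11  ]
edges [np.float64(0.1884), np.float64(0.1656), np.float64(0.1841), np.float64(0.1706)] [0.55171084 0.02192698 0.11      ] [0.55799923 0.0184365  0.11      ]
wheel c [0.55306378 0.01650572 0.13      ] [0.55587542 0.00921752 0.13      ]
knob base/top side [0.54991232 0.03724885 0.136     ] [0.55226206 0.05416756 0.19      ]
knob top [0.5446886  0.05231103 0.19      ] [0.54786073 0.05317959 0.165     ]
tab side [0.61474838 0.01870602 0.185     ] tab top [0.61166575 0.04525438 0.185     ] [0.60878733 0.00635674 0.15      ]
```

```bash
ls -la pics
```

```text
total 1816
drwxr-xr-x 2 agent agent   4096 Dec  7 13:59 .
drwxr-xr-x 3 agent agent   4096 Dec  7 13:59 ..
-rw-r--r-- 1 agent agent 306917 Dec  7 13:59 side0.png
-rw-r--r-- 1 agent agent 449455 Dec  7 13:59 side0z.png
-rw-r--r-- 1 agent agent 308985 Dec  7 13:59 sidezz.png
-rw-r--r-- 1 agent agent 246590 Dec  7 13:59 top0.png
-rw-r--r-- 1 agent agent 305369 Dec  7 13:59 top0z.png
-rw-r--r-- 1 agent agent 225187 Dec  7 13:59 topzz.png
```

View pics/sidezz.png

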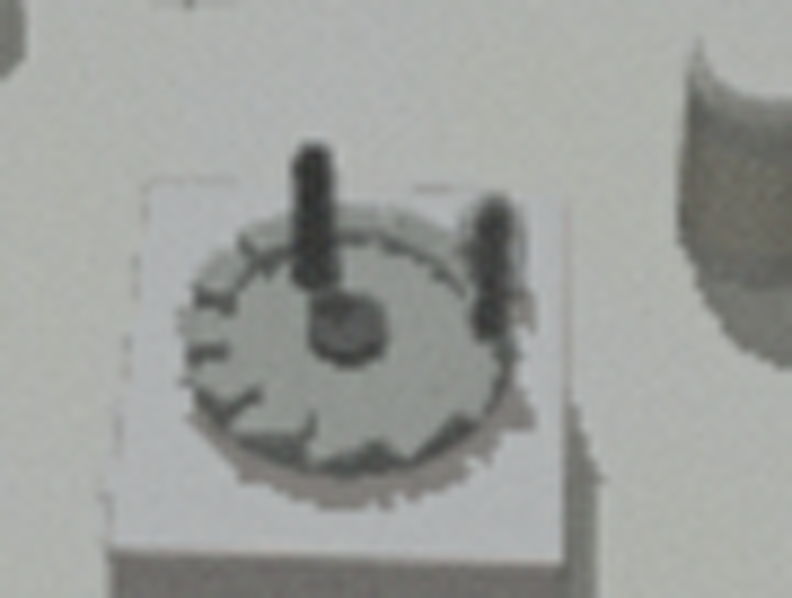

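View pics/topzz.png

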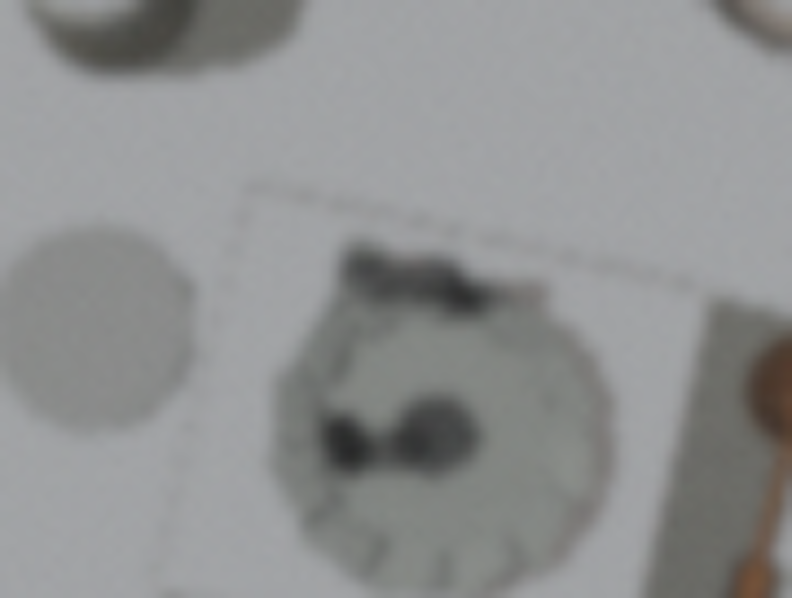

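```bash
python3 - <<'E'
from h import *
s=lambda u:np.array((212+u[0]/8.8-.44,143+u[1]/8.8-.44))
t=lambda u:np.array((195+u[0]/8.8-.44,140+u[1]/8.8-.44))
def go(n,a,b):
    X=tri(s(a),t(b)); print(n,X.round(4),"res",(proj("side",X)[0]-s(a)).round(1),(proj("top",X)[0]-t(b)).round(1))
go("hub",(348,318),(437,437)); go("knob top",(313,150),(345,442)); go("tab top @right",(495,205),(462,290));go("tab top @left",(495,205),(360,265))
c0=np.array([.555,.0185]);
for yaw in(-.25,-.25+np.pi):
  R=np.array([[np.cos(yaw),-np.sin(yaw)],[np.sin(yaw),np.cos(yaw)]])
  for n in("side","top"):
    o=(212,143) if n=="side" else (195,140)
    im=cv2.imread(f"pics/{n}0.png")[o[1]:o[1]+68,o[0]:o[0]+90]
    im=cv2.resize(im,None,fx=8.8,fy=8.8,interpolation=cv2.INTER_CUBIC)
    def dr(P,col):
        P=np.array([[*(c0+R@np.array(p[:2])),p[2]] for p in P]); q=((proj(n,P)-o+.44/8.8*8.8)*8.8).astype(int)
        cv2.polylines(im,[q.reshape(-1,1,2)],False,col,1)
    dr([(.085*a,.095*b,.11) for a,b in((-1,-1),(-1,1),(1,1),(1,-1),(-1,-1))],(0,0,255))
    for r in(.046,.062): dr([(r*np.cos(a),r*np.sin(a),.135) for a in np.linspace(0,6.3,40)],(0,200,0))
    # pawl guess
    px=.056
    py=.045
    dr([(px,py,.143),(px,py-.038,.143),(px,py-.038,.185)],(255,0,0))
    cv2.imwrite(f"pics/ov_{n}_{'a' if yaw<0 else 'b'}.png",im)
E
```

```text
hub [0.556  0.0194 0.1354] res [-0.6  0.1] [ 0.  -0.6]
knob top [0.5488 0.0532 0.1932] res [-1.   0.2] [ 0. -1.]
tab top @right [0.6063 0.0076 0.1968] res [-1.3  0.3] [ 0.1 -1.4]
tab top @left [0.6203 0.0474 0.1546] res [-0.3  0.1] [ 0.  -0.3]
```

View pics/ov_side_a.png

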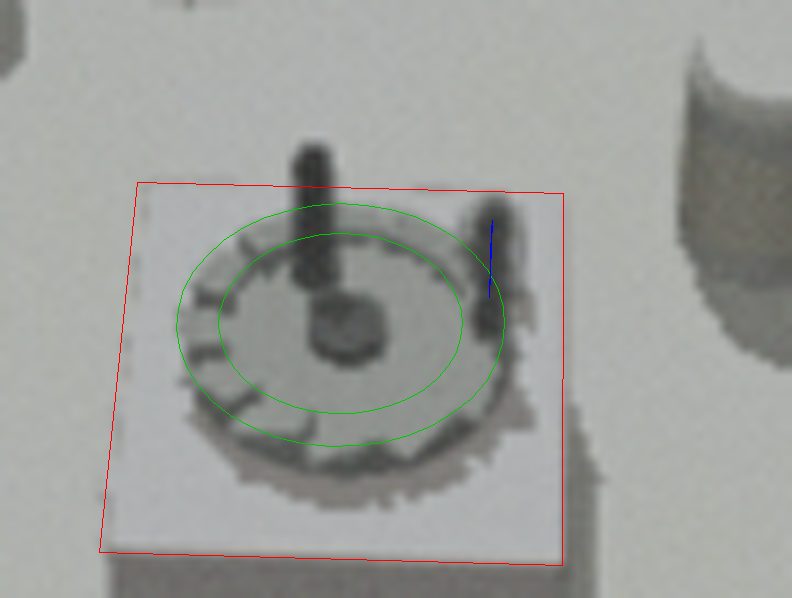

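View pics/ov_top_a.png

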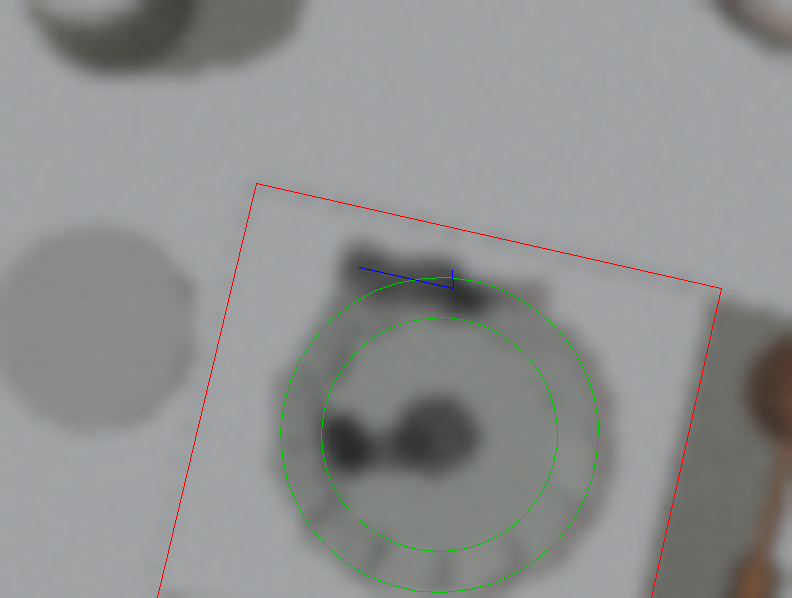

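```bash
cat >> h.py <<'E'
from scipy.spatial.transform import Rotation as Ro
def plan(target,zang=None):
    """target tcp world; zang desired tool-z heading (rad), tool pointing down"""
    s=arm.get_state(); R=Ro.from_rotvec(s["orientation"]).as_matrix(); p=s["tcp_pos"]
    d=R.T@(np.asarray(target)-p)
    out={"t":round(float(s["time_s"]),2),"pos":p.round(4),"shift_tool_mm":(d*1e3).round(1),"F":s["contact_force"].round(1),"w":round(float(s["gripper_width"]),3),"zhead":round(float(np.degrees(np.arctan2(R[1,2],R[0,2]))),1),"q7":round(float(s["qpos"][6]),2)}
    if zang is not None:
        x=np.array([0,0,-1.]);z=np.array([np.cos(zang),np.sin(zang),0]);y=np.cross(z,x)
        out["turn_deg"]=np.degrees(Ro.from_matrix(R.T@np.c_[x,y,z]).as_rotvec()).round(2)
    print(out); return d
E
python3 - <<'E'
from h import *
R=Ro.from_rotvec(arm.get_state()["orientation"]).as_matrix(); print(R.round(3))
for k in (-.25,-.25+np.pi): plan([.606,.0076,.26],k)
E
```

```text
[[ 0.    -0.945  0.326]
 [ 0.     0.326  0.945]
 [-1.    -0.     0.   ]]
{'t': 0.8, 'pos': array([0.2118, 0.6146, 0.2314]), 'shift_tool_mm': array([ -28.6, -570.5, -445.4]), 'F': array([-0.6, -0.7, -0.5]), 'w': 1.0, 'zhead': 71.0, 'q7': -0.06, 'turn_deg': array([ 8.531e+01,  1.000e-02, -0.000e+00])}
{'t': 0.8, 'pos': array([0.2118, 0.6146, 0.2314]), 'shift_tool_mm': array([ -28.6, -570.5, -445.4]), 'F': array([-0.6, -0.7, -0.5]), 'w': 1.0, 'zhead': 71.0, 'q7': -0.06, 'turn_deg': array([-9.469e+01,  0.000e+00,  1.000e-02])}
```

Request:
carry_out(targets=[{"tx":-0.03,"grip":110},{"tx":-0.02,"ty":-0.03,"tz":-0.023},{"ty":-0.036,"tz":-0.028},{"ty":-0.036,"tz":-0.028},{"ty":-0.036,"tz":-0.028},{"ty":-0.036,"tz":-0.028},{"ty":-0.036,"tz":-0.028},{"ty":-0.036,"tz":-0.028},{"ty":-0.036,"tz":-0.028},{"ty":-0.036,"tz":-0.028},{"ty":-0.036,"tz":-0.028},{"ty":-0.036,"tz":-0.028}], grip_force=20)

```text
invalid input at $.targets[0]: expected keys tx, ty, tz, wx, wy, wz, grip
```

```bash
python3 - <<'E'
from h import *
plan([.606,.0076,.26],-.25)
E
```

```text
{'t': 0.8, 'pos': array([0.2118, 0.6146, 0.2314]), 'shift_tool_mm': array([ -28.6, -570.5, -445.4]), 'F': array([-0.6, -0.7, -0.5]), 'w': 1.0, 'zhead': 71.0, 'q7': -0.06, 'turn_deg': array([ 8.531e+01,  1.000e-02, -0.000e+00])}
```

Request:
carry_out(targets=[{"tx":-0.03,"ty":0,"tz":0,"wx":0,"wy":0,"wz":0,"grip":110},{"tx":-0.02,"ty":-0.03,"tz":-0.023,"wx":0,"wy":0,"wz":0,"grip":110},{"tx":0,"ty":-0.036,"tz":-0.028,"wx":0,"wy":0,"wz":0,"grip":110},{"tx":0,"ty":-0.036,"tz":-0.028,"wx":0,"wy":0,"wz":0,"grip":110},{"tx":0,"ty":-0.036,"tz":-0.028,"wx":0,"wy":0,"wz":0,"grip":110},{"tx":0,"ty":-0.036,"tz":-0.028,"wx":0,"wy":0,"wz":0,"grip":110},{"tx":0,"ty":-0.036,"tz":-0.028,"wx":0,"wy":0,"wz":0,"grip":110},{"tx":0,"ty":-0.036,"tz":-0.028,"wx":0,"wy":0,"wz":0,"grip":110},{"tx":0,"ty":-0.036,"tz":-0.028,"wx":0,"wy":0,"wz":0,"grip":110},{"tx":0,"ty":-0.036,"tz":-0.028,"wx":0,"wy":0,"wz":0,"grip":110},{"tx":0,"ty":-0.036,"tz":-0.028,"wx":0,"wy":0,"wz":0,"grip":110},{"tx":0,"ty":-0.036,"tz":-0.028,"wx":0,"wy":0,"wz":0,"grip":110}], grip_force=20)

```text
time_s: 2.0
tcp_pos: [0.4826, 0.1994, 0.2818]
orientation: [-0.961, 1.347, 0.961]
contact_force: [0.8, 0.7, -0.5]
gripper_width: 0.57
```

```bash
python3 - <<'E'
from h import *
plan([.606,.0076,.26],-.25)
E
```

```text
{'t': 2.0, 'pos': array([0.4826, 0.1994, 0.2818]), 'shift_tool_mm': array([  21.7, -179.1, -141.1]), 'F': array([ 0.8,  0.7, -0.5]), 'w': 0.57, 'zhead': 71.0, 'q7': 0.8, 'turn_deg': array([ 8.532e+01,  7.000e-02, -2.000e-02])}
```

Request:
carry_out(targets=[{"tx":0,"ty":-0.036,"tz":-0.028,"wx":0,"wy":0,"wz":0,"grip":110},{"tx":0,"ty":-0.036,"tz":-0.028,"wx":0,"wy":0,"wz":0,"grip":110},{"tx":0,"ty":-0.036,"tz":-0.028,"wx":0,"wy":0,"wz":0,"grip":110},{"tx":0,"ty":-0.036,"tz":-0.028,"wx":0,"wy":0,"wz":0,"grip":110},{"tx":0,"ty":-0.035,"tz":-0.029,"wx":0,"wy":0,"wz":0,"grip":110},{"tx":0,"ty":0,"tz":0,"wx":8.5,"wy":0,"wz":0,"grip":110},{"tx":0,"ty":0,"tz":0,"wx":8.5,"wy":0,"wz":0,"grip":110}])

```text
time_s: 2.7
tcp_pos: [0.6055, 0.007, 0.2811]
orientation: [-0.728, 1.446, 0.727]
contact_force: [0.2, 0.7, 0.4]
gripper_width: 0.567
```

```bash
python3 - <<'E'
from h import *
plan([.606,.0076,.26],-.25)
print(arm.get_state()["qpos"].round(2))
E
```

```text
{'t': 2.7, 'pos': array([0.6055, 0.007 , 0.2811]), 'shift_tool_mm': array([21.1,  0. ,  0.8]), 'F': array([0.2, 0.7, 0.4]), 'w': 0.567, 'zhead': 53.4, 'q7': 0.97, 'turn_deg': array([ 6.774e+01, -2.000e-02,  4.000e-02])}
[-0.5   0.22  0.53  1.51 -0.11  1.44  0.97]
```

Request:
carry_out(targets=[{"tx":0,"ty":0,"tz":0,"wx":8.45,"wy":0,"wz":0,"grip":110},{"tx":0,"ty":0,"tz":0,"wx":8.45,"wy":0,"wz":0,"grip":110},{"tx":0,"ty":0,"tz":0,"wx":8.45,"wy":0,"wz":0,"grip":110},{"tx":0,"ty":0,"tz":0,"wx":8.45,"wy":0,"wz":0,"grip":110},{"tx":0,"ty":0,"tz":0,"wx":8.45,"wy":0,"wz":0,"grip":110},{"tx":0,"ty":0,"tz":0,"wx":8.45,"wy":0,"wz":0,"grip":110},{"tx":0.01,"ty":0,"tz":0,"wx":8.45,"wy":0,"wz":0,"grip":110},{"tx":0.01,"ty":0,"tz":0,"wx":8.45,"wy":0,"wz":0,"grip":110},{"tx":0,"ty":0,"tz":0,"wx":0,"wy":0,"wz":0,"grip":110},{"tx":0,"ty":0,"tz":0,"wx":0,"wy":0,"wz":0,"grip":110}])

```text
time_s: 3.7
tcp_pos: [0.6051, 0.0096, 0.2615]
orientation: [0.184, 1.563, -0.183]
contact_force: [0.1, -0.6, 0.0]
gripper_width: 0.571
```

```bash
python3 - <<'E'
from h import *
plan([.606,.0076,.158],-.25)
im=vision.get_image("side"); plan([.606,.0076,.158],-.25)
p=arm.get_state()["tcp_pos"]; print(proj("side",p))
cv2.imwrite("pics/s1.png",cv2.resize(im[110:220,190:310,::-1],None,fx=5,fy=5,interpolation=cv2.INTER_CUBIC))
E
```

```text
{'t': 3.7, 'pos': array([0.6051, 0.0096, 0.2615]), 'shift_tool_mm': array([103.5,  -1.8,   1.4]), 'F': array([ 0.1, -0.6,  0. ]), 'w': 0.571, 'zhead': -13.4, 'q7': -0.17, 'turn_deg': array([ 0.93, -0.  , -0.  ])}
{'t': 3.75, 'pos': array([0.6053, 0.0095, 0.2619]), 'shift_tool_mm': array([103.9,  -1.7,   1. ]), 'F': array([ 1.2, -0.7, -0.6]), 'w': 0.569, 'zhead': -13.4, 'q7': -0.17, 'turn_deg': array([ 0.9 ,  0.04, -0.02])}
[[266.49483782 151.22745077]]
```

```bash
ls pics/s1.png
```

```text
pics/s1.png
```

View pics/s1.png

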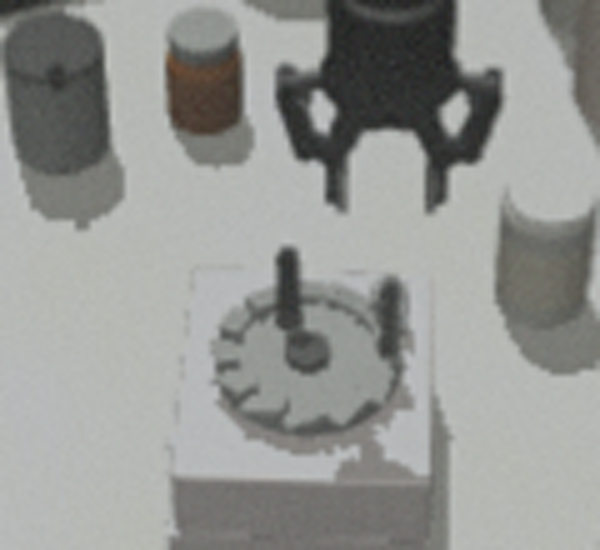

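Request:
carry_out(targets=[{"tx":0.03,"ty":-0.002,"tz":0.001,"wx":0,"wy":0,"wz":0,"grip":110},{"tx":0.03,"ty":0,"tz":0,"wx":0,"wy":0,"wz":0,"grip":110},{"tx":0.03,"ty":0,"tz":0,"wx":0,"wy":0,"wz":0,"grip":110},{"tx":0.01,"ty":0,"tz":0,"wx":0,"wy":0,"wz":0,"grip":110},{"tx":0,"ty":0,"tz":0,"wx":0,"wy":0,"wz":0,"grip":110}])

```text
time_s: 4.25
tcp_pos: [0.605, 0.0073, 0.1605]
orientation: [0.185, 1.565, -0.186]
contact_force: [-0.8, 0.4, -0.2]
gripper_width: 0.565
```

```bash
python3 - <<'E'
from h import *
for n,o in (("side",(190,110)),("top",(180,120))):
    im=vision.get_image(n)
    cv2.imwrite(f"pics/{n}2.png",cv2.resize(im[o[1]:o[1]+110,o[0]:o[0]+120,::-1],None,fx=5,fy=5,interpolation=cv2.INTER_CUBIC))
plan([.606,.0076,.158],-.25)
E
```

```text
{'t': 4.35, 'pos': array([0.6067, 0.0072, 0.1629]), 'shift_tool_mm': array([ 4.9,  0.3, -0.7]), 'F': array([-0.1, -0.3,  1.2]), 'w': 0.564, 'zhead': -13.6, 'q7': -0.14, 'turn_deg': array([ 0.75,  0.12, -0.04])}
```

```bash
ls pics/
```

```text
ov_side_a.png
ov_side_b.png
ov_top_a.png
ov_top_b.png
s1.png
side0.png
side0z.png
side2.png
sidezz.png
top0.png
top0z.png
top2.png
topzz.png
```

View pics/side2.png

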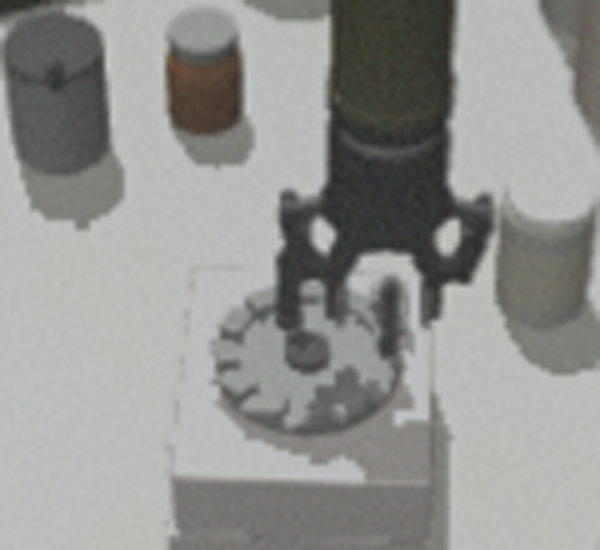

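View pics/top2.png

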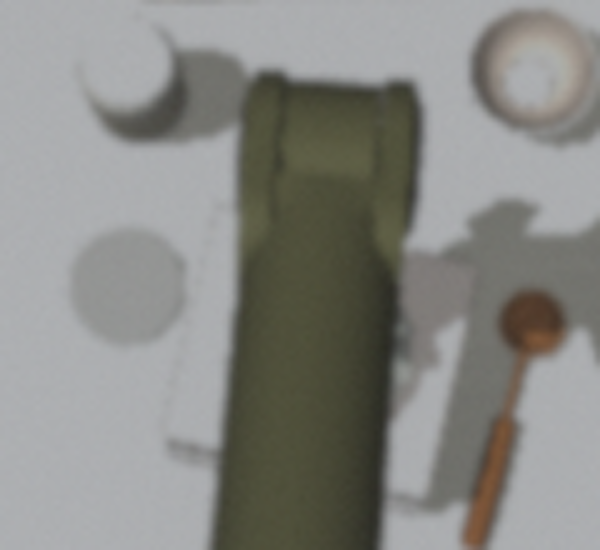

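Request:
carry_out(targets=[{"tx":0,"ty":0,"tz":0,"wx":0,"wy":0,"wz":0,"grip":200},{"tx":0,"ty":0,"tz":0,"wx":0,"wy":0,"wz":0,"grip":255},{"tx":0,"ty":0,"tz":0,"wx":0,"wy":0,"wz":0,"grip":255},{"tx":0,"ty":0,"tz":0,"wx":0,"wy":0,"wz":0,"grip":255},{"tx":0,"ty":0,"tz":0,"wx":0,"wy":0,"wz":0,"grip":255}], grip_force=30)

```text
time_s: 4.85
tcp_pos: [0.6091, 0.0066, 0.1632]
orientation: [0.187, 1.554, -0.186]
contact_force: [8.2, -1.5, -1.4]
gripper_width: 0.132
```

```bash
python3 - <<'E'
from h import *
for n,o in (("side",(190,110)),):
    im=vision.get_image(n)
    cv2.imwrite(f"pics/{n}3.png",cv2.resize(im[o[1]:o[1]+110,o[0]:o[0]+120,::-1],None,fx=5,fy=5,interpolation=cv2.INTER_CUBIC))
plan([.606,.0076,.158],-.25)
E
```

```text
{'t': 4.9, 'pos': array([0.6091, 0.0066, 0.1632]), 'shift_tool_mm': array([ 5.2,  0.2, -3.3]), 'F': array([ 7.8, -1.2, -1.2]), 'w': 0.131, 'zhead': -13.6, 'q7': -0.14, 'turn_deg': array([ 0.7 ,  0.49, -0.08])}
```

```bash
ls pics/
```

```text
ov_side_a.png
ov_side_b.png
ov_top_a.png
ov_top_b.png
s1.png
side0.png
side0z.png
side2.png
side3.png
sidezz.png
top0.png
top0z.png
top2.png
topzz.png
```

View pics/side3.png

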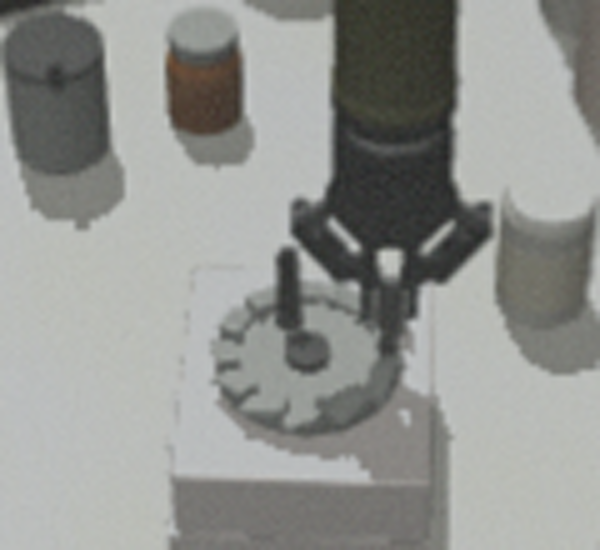

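Request:
carry_out(targets=[{"tx":-0.0062,"ty":0.0074,"tz":0,"wx":0,"wy":0,"wz":0,"grip":255},{"tx":-0.0047,"ty":0.0083,"tz":0,"wx":0,"wy":0,"wz":0,"grip":255},{"tx":-0.0033,"ty":0.009,"tz":0,"wx":0,"wy":0,"wz":0,"grip":255}])

```text
time_s: 5.2
tcp_pos: [0.6143, 0.0265, 0.1772]
orientation: [0.185, 1.555, -0.193]
contact_force: [6.5, -8.4, -2.4]
gripper_width: 0.134
```

```bash
python3 - <<'E'
from h import *
plan([.606,.0076,.158],-.25)
E
```

```text
{'t': 5.2, 'pos': array([0.6143, 0.0265, 0.1772]), 'shift_tool_mm': array([ 19.2, -20.3,  -3.7]), 'F': array([ 6.5, -8.4, -2.4]), 'w': 0.134, 'zhead': -13.8, 'q7': -0.18, 'turn_deg': array([0.5 , 0.47, 0.23])}
```

Request:
carry_out(targets=[{"tx":-0.0017,"ty":0.0094,"tz":0.001,"wx":0,"wy":0,"wz":0,"grip":255},{"tx":0,"ty":0.0096,"tz":0.001,"wx":0,"wy":0,"wz":0,"grip":255},{"tx":0.0017,"ty":0.0094,"tz":0.001,"wx":0,"wy":0,"wz":0,"grip":255}])

```text
time_s: 5.5
tcp_pos: [0.622, 0.0546, 0.1783]
orientation: [0.187, 1.56, -0.191]
contact_force: [-2.9, -2.9, 7.6]
gripper_width: 0.134
```

```bash
python3 - <<'E'
from h import *
for n,o in (("side",(190,110)),):
    im=vision.get_image(n)
    cv2.imwrite(f"pics/{n}4.png",cv2.resize(im[o[1]:o[1]+110,o[0]:o[0]+120,::-1],None,fx=5,fy=5,interpolation=cv2.INTER_CUBIC))
plan([.606,.0076,.158],-.25)
E
```

```text
{'t': 5.55, 'pos': array([0.6225, 0.0574, 0.1776]), 'shift_tool_mm': array([ 19.7, -52.3,  -4.3]), 'F': array([-0.1, -1.9,  5.7]), 'w': 0.13, 'zhead': -13.7, 'q7': -0.22, 'turn_deg': array([0.67, 0.19, 0.05])}
```

```bash
ls pics/
```

```text
ov_side_a.png
ov_side_b.png
ov_top_a.png
ov_top_b.png
s1.png
side0.png
side0z.png
side2.png
side3.png
side4.png
sidezz.png
top0.png
top0z.png
top2.png
topzz.png
```

View pics/side4.png

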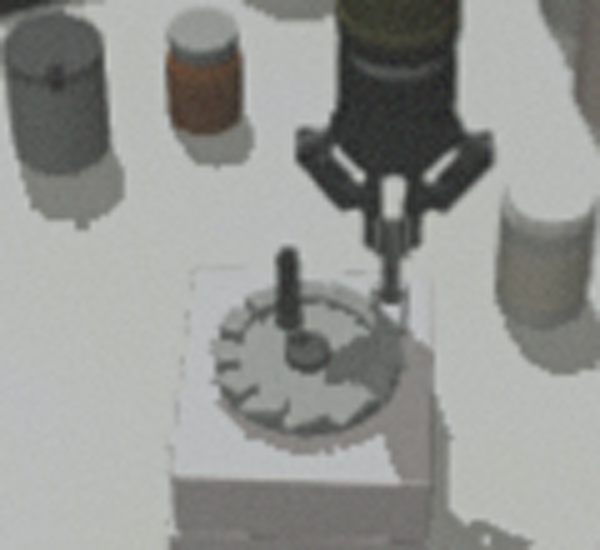

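The pawl is up and between the fingers at (393,240), with its pivot cheeks at about (390,300). I'll carry it over.

Request:
carry_out(targets=[{"tx":0.0033,"ty":0.009,"tz":0,"wx":0,"wy":0,"wz":0,"grip":255},{"tx":0.0047,"ty":0.0083,"tz":0,"wx":0,"wy":0,"wz":0,"grip":255},{"tx":0.0062,"ty":0.0074,"tz":0,"wx":0,"wy":0,"wz":0,"grip":255},{"tx":0.0074,"ty":0.0062,"tz":0,"wx":0,"wy":0,"wz":0,"grip":255},{"tx":0,"ty":0,"tz":0,"wx":0,"wy":0,"wz":0,"grip":255}])

```text
time_s: 6.05
tcp_pos: [0.6307, 0.0889, 0.1556]
orientation: [0.186, 1.557, -0.185]
contact_force: [4.7, 0.8, 4.6]
gripper_width: 0.13
```

```bash
python3 - <<'E'
from h import *
for n,o in (("side",(190,110)),):
    im=vision.get_image(n)
    cv2.imwrite(f"pics/{n}5.png",cv2.resize(im[o[1]:o[1]+110,o[0]:o[0]+120,::-1],None,fx=5,fy=5,interpolation=cv2.INTER_CUBIC))
plan([.606,.0076,.158],-.25)
E
```

```text
{'t': 6.1, 'pos': array([0.6306, 0.0887, 0.1559]), 'shift_tool_mm': array([ -2.4, -84.6,  -4.9]), 'F': array([4.7, 2.1, 3.9]), 'w': 0.132, 'zhead': -13.6, 'q7': -0.25, 'turn_deg': array([ 0.74,  0.3 , -0.14])}
```

```bash
ls pics/
```

```text
ov_side_a.png
ov_side_b.png
ov_top_a.png
ov_top_b.png
s1.png
side0.png
side0z.png
side2.png
side3.png
side4.png
side5.png
sidezz.png
top0.png
top0z.png
top2.png
topzz.png
```

View pics/side5.png

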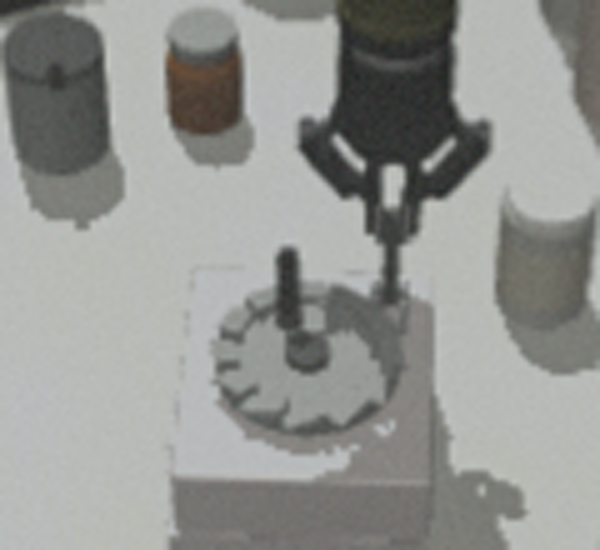

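Request:
carry_out(targets=[{"tx":0,"ty":0,"tz":0,"wx":0,"wy":0,"wz":0,"grip":130},{"tx":0,"ty":0,"tz":0,"wx":0,"wy":0,"wz":0,"grip":130},{"tx":0,"ty":0,"tz":0,"wx":0,"wy":0,"wz":0,"grip":130},{"tx":-0.03,"ty":0,"tz":0,"wx":0,"wy":0,"wz":0,"grip":130},{"tx":-0.04,"ty":0,"tz":0,"wx":0,"wy":0,"wz":0,"grip":130},{"tx":-0.03,"ty":0,"tz":0,"wx":0,"wy":0,"wz":0,"grip":130},{"tx":0,"ty":0,"tz":0,"wx":0,"wy":0,"wz":0,"grip":130}])

```text
time_s: 6.8
tcp_pos: [0.6302, 0.0879, 0.2587]
orientation: [0.189, 1.556, -0.184]
contact_force: [0.7, -0.8, 0.6]
gripper_width: 0.487
```

```bash
python3 - <<'E'
from h import *
for n,o in (("side",(190,110)),):
    im=vision.get_image(n)
    cv2.imwrite(f"pics/{n}6.png",cv2.resize(im[o[1]:o[1]+110,o[0]:o[0]+120,::-1],None,fx=5,fy=5,interpolation=cv2.INTER_CUBIC))
plan([.55,.053,.26],-.25)
print(arm.get_state()["qpos"].round(2))
E
```

```text
{'t': 6.85, 'pos': array([0.6291, 0.0879, 0.2561]), 'shift_tool_mm': array([ -4.2, -52.6, -68.6]), 'F': array([ 1.1, -0. , -1.1]), 'w': 0.49, 'zhead': -13.6, 'q7': -0.28, 'turn_deg': array([ 0.7 ,  0.17, -0.11])}
[-0.67  0.31  0.62  1.48 -0.18  1.41 -0.28]
```

```bash
ls pics/
```

```text
ov_side_a.png
ov_side_b.png
ov_top_a.png
ov_top_b.png
s1.png
side0.png
side0z.png
side2.png
side3.png
side4.png
side5.png
side6.png
sidezz.png
top0.png
top0z.png
top2.png
topzz.png
```

View pics/side6.png

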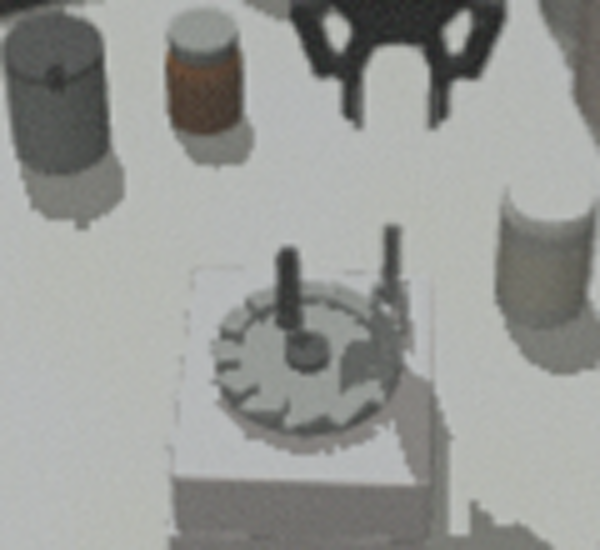

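```bash
python3 - <<'E'
from h import *
piv=np.array([.620,.0465,.143]); yp=np.array([.247,.969,0])
for th in (0,1,1.3,1.7,2.0,2.4):
    f=.835+th  # arbitrary tab tip angle
    P=piv+.0566*(-np.cos(f)*yp+np.sin(f)*np.array([0,0,1]))
    print(th,((proj("side",P)[0]-[190,110])*5).round(0),((proj("side",piv)[0]-[190,110])*5).round(0))
E
```

```text
0 [388. 290.] [387. 293.]
1 [389. 219.] [387. 293.]
1.3 [389. 210.] [387. 293.]
1.7 [389. 210.] [387. 293.]
2.0 [389. 218.] [387. 293.]
2.4 [388. 239.] [387. 293.]
```

Request:
carry_out(targets=[{"tx":0,"ty":-0.026,"tz":-0.034,"wx":0,"wy":0,"wz":0,"grip":160},{"tx":0,"ty":-0.026,"tz":-0.034,"wx":8.5,"wy":0,"wz":0,"grip":160},{"tx":0,"ty":0,"tz":0,"wx":8.5,"wy":0,"wz":0,"grip":160},{"tx":0,"ty":0,"tz":0,"wx":8.5,"wy":0,"wz":0,"grip":160},{"tx":0,"ty":0,"tz":0,"wx":8.5,"wy":0,"wz":0,"grip":160},{"tx":0,"ty":0,"tz":0,"wx":8.5,"wy":0,"wz":0,"grip":160},{"tx":0,"ty":0,"tz":0,"wx":8.5,"wy":0,"wz":0,"grip":160},{"tx":0,"ty":0,"tz":0,"wx":8.5,"wy":0,"wz":0,"grip":160},{"tx":0,"ty":0,"tz":0,"wx":8.5,"wy":0,"wz":0,"grip":160},{"tx":0,"ty":0,"tz":0,"wx":8.5,"wy":0,"wz":0,"grip":160},{"tx":0,"ty":0,"tz":0,"wx":8.5,"wy":0,"wz":0,"grip":160},{"tx":0,"ty":0,"tz":0,"wx":8.5,"wy":0,"wz":0,"grip":160}])

```text
time_s: 8.05
tcp_pos: [0.5487, 0.0536, 0.2521]
orientation: [1.427, 1.051, -1.433]
contact_force: [-0.2, -0.4, 0.1]
gripper_width: 0.375
```

```bash
python3 - <<'E'
from h import *
plan([.55,.053,.26],-2.95)
print(arm.get_state()["qpos"].round(2))
E
```

```text
{'t': 8.05, 'pos': array([0.5487, 0.0536, 0.2521]), 'shift_tool_mm': array([-7.9,  1.4,  0.2]), 'F': array([-0.2, -0.4,  0.1]), 'w': 0.375, 'zhead': -107.5, 'q7': -1.95, 'turn_deg': array([61.57,  0.18,  0.1 ])}
[-0.84  0.11  0.75  1.69 -0.08  1.37 -1.95]
```

Request:
carry_out(targets=[{"tx":0,"ty":0,"tz":0,"wx":8,"wy":0,"wz":0,"grip":160},{"tx":0,"ty":0,"tz":0,"wx":8,"wy":0,"wz":0,"grip":160},{"tx":0,"ty":0,"tz":0,"wx":8,"wy":0,"wz":0,"grip":160},{"tx":0,"ty":0,"tz":0,"wx":6,"wy":0,"wz":0,"grip":160},{"tx":0,"ty":0,"tz":0,"wx":0,"wy":0,"wz":0,"grip":160}])

```text
time_s: 8.55
tcp_pos: [0.5488, 0.0536, 0.2523]
orientation: [1.781, 0.701, -1.787]
contact_force: [0.2, 0.5, 1.1]
gripper_width: 0.373
```

```bash
python3 - <<'E'
from h import *
for n,o in (("side",(190,110)),("top",(180,120))):
    im=vision.get_image(n)
    cv2.imwrite(f"pics/{n}7.png",cv2.resize(im[o[1]:o[1]+110,o[0]:o[0]+120,::-1],None,fx=5,fy=5,interpolation=cv2.INTER_CUBIC))
    for P in ([.55,.053,.19],[.55,.053,.25]): print(n,(proj(n,P)[0]-o)*5)
plan([.55,.053,.16],-2.4)
print(arm.get_state()["qpos"].round(2))
E
```

```text
side [282.61075071 252.37867965]
side [281.59166509 185.87391522]
top [269.41879714 342.70142589]
top [265.85150844 330.61517265]
{'t': 8.65, 'pos': array([0.5492, 0.0537, 0.2528]), 'shift_tool_mm': array([92.8,  1.1, -0.3]), 'F': array([0.1, 1.1, 0.3]), 'w': 0.37, 'zhead': -137.0, 'q7': -2.46, 'turn_deg': array([0.55, 0.1 , 0.06])}
[-0.87  0.12  0.79  1.69 -0.08  1.37 -2.46]
```

```bash
ls pics/
```

```text
ov_side_a.png
ov_side_b.png
ov_top_a.png
ov_top_b.png
s1.png
side0.png
side0z.png
side2.png
side3.png
side4.png
side5.png
side6.png
side7.png
sidezz.png
top0.png
top0z.png
top2.png
top7.png
topzz.png
```

View pics/side7.png

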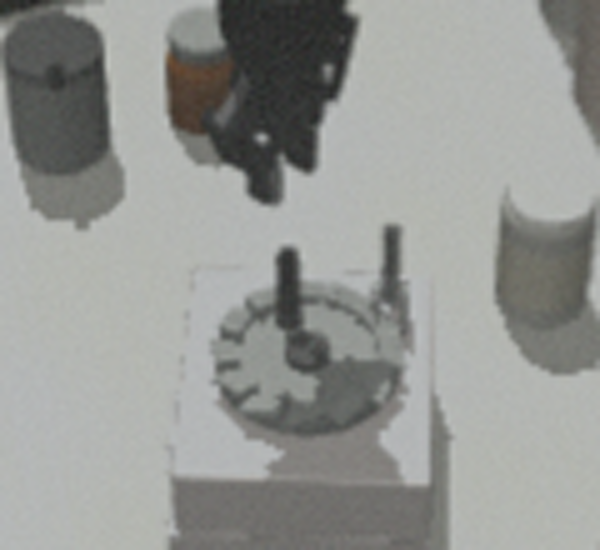

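View pics/top7.png

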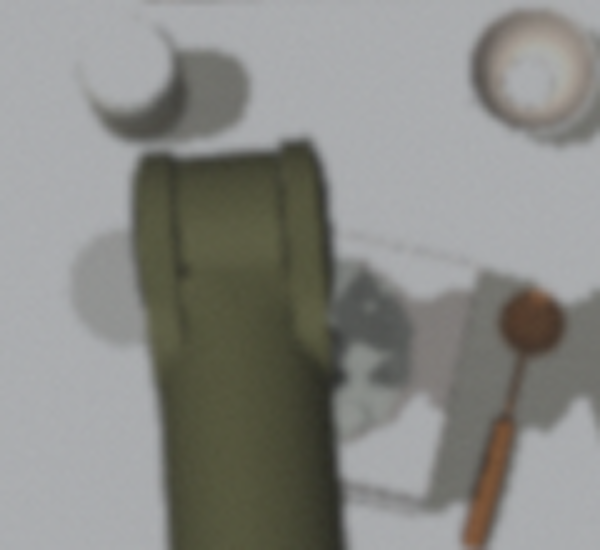

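Request:
carry_out(targets=[{"tx":0.03,"ty":0.002,"tz":-0.002,"wx":0,"wy":0,"wz":0,"grip":160},{"tx":0.03,"ty":0,"tz":0,"wx":0,"wy":0,"wz":0,"grip":160},{"tx":0.02,"ty":0,"tz":0,"wx":0,"wy":0,"wz":0,"grip":160},{"tx":0.012,"ty":0,"tz":0,"wx":0,"wy":0,"wz":0,"grip":160},{"tx":0,"ty":0,"tz":0,"wx":0,"wy":0,"wz":0,"grip":175},{"tx":0,"ty":0,"tz":0,"wx":0,"wy":0,"wz":0,"grip":175}])

```text
time_s: 9.25
tcp_pos: [0.5532, 0.0535, 0.1625]
orientation: [1.784, 0.701, -1.783]
contact_force: [-0.3, 0.9, 0.2]
gripper_width: 0.313
```

```bash
python3 - <<'E'
from h import *
for n,o in (("side",(190,110)),):
    im=vision.get_image(n)
    cv2.imwrite(f"pics/{n}8.png",cv2.resize(im[o[1]:o[1]+110,o[0]:o[0]+120,::-1],None,fx=5,fy=5,interpolation=cv2.INTER_CUBIC))
plan([.55,.053,.16],-2.4)
print(arm.get_state()["qpos"].round(2))
E
```

```text
{'t': 9.3, 'pos': array([0.5536, 0.0535, 0.163 ]), 'shift_tool_mm': array([ 3., -2.,  3.]), 'F': array([-0.2,  0.3,  0.1]), 'w': 0.313, 'zhead': -137.1, 'q7': -2.4, 'turn_deg': array([ 0.42, -0.09, -0.05])}
[-0.84  0.2   0.78  1.8  -0.15  1.2  -2.4 ]
```

```bash
ls pics/
```

```text
ov_side_a.png
ov_side_b.png
ov_top_a.png
ov_top_b.png
s1.png
side0.png
side0z.png
side2.png
side3.png
side4.png
side5.png
side6.png
side7.png
side8.png
sidezz.png
top0.png
top0z.png
top2.png
top7.png
topzz.png
```

View pics/side8.png

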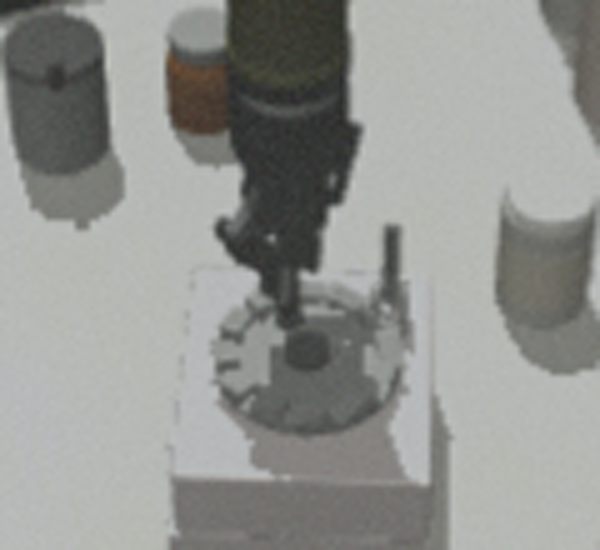

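```bash
cat >> h.py <<'E'
CEN=np.array([.557,.0185]); RAD=.035
def arc(a0,das,dhs,h0):
    a=a0; h=h0
    for da,dh in zip(das,dhs):
        p0=RAD*np.array([np.cos(np.radians(a)),np.sin(np.radians(a))]); a+=da
        d=RAD*np.array([np.cos(np.radians(a)),np.sin(np.radians(a))])-p0
        z=np.array([np.cos(np.radians(h)),np.sin(np.radians(h))]); y=np.array([-z[1],z[0]])
        print("a%.0f h%.0f ty %.2f tz %.2f wx %.1f"%(a,h,d@y*1e3,d@z*1e3,-dh)); h+=dh
E
python3 - <<'E'
from h import *
arc(97,[8]*10,[0,0,0,8,8,8,8,8,8,8],-137)
E
```

```text
a105 h-137 ty -2.59 tz 4.14 wx 0.0
a113 h-137 ty -1.99 tz 4.46 wx 0.0
a121 h-137 ty -1.35 tz 4.69 wx 0.0
a129 h-137 ty -0.68 tz 4.84 wx -8.0
a137 h-129 ty -0.68 tz 4.84 wx -8.0
a145 h-121 ty -0.68 tz 4.84 wx -8.0
a153 h-113 ty -0.68 tz 4.84 wx -8.0
a161 h-105 ty -0.68 tz 4.84 wx -8.0
a169 h-97 ty -0.68 tz 4.84 wx -8.0
a177 h-89 ty -0.68 tz 4.84 wx -8.0
```

Request:
carry_out(targets=[{"tx":0,"ty":-0.0026,"tz":0.0041,"wx":0,"wy":0,"wz":0,"grip":175},{"tx":0,"ty":-0.002,"tz":0.0045,"wx":0,"wy":0,"wz":0,"grip":175},{"tx":0,"ty":-0.0014,"tz":0.0047,"wx":0,"wy":0,"wz":0,"grip":175},{"tx":0,"ty":-0.0007,"tz":0.0048,"wx":-8,"wy":0,"wz":0,"grip":175},{"tx":0,"ty":-0.0007,"tz":0.0048,"wx":-8,"wy":0,"wz":0,"grip":175}])

```text
time_s: 9.8
tcp_pos: [0.5323, 0.0449, 0.1629]
orientation: [1.596, 0.907, -1.588]
contact_force: [2.8, 4.4, 0.2]
gripper_width: 0.312
```

```bash
python3 - <<'E'
from h import *
for n,o in (("side",(190,110)),):
    im=vision.get_image(n)
    cv2.imwrite(f"pics/{n}9.png",cv2.resize(im[o[1]:o[1]+110,o[0]:o[0]+120,::-1],None,fx=5,fy=5,interpolation=cv2.INTER_CUBIC))
plan([.55,.053,.16],-2.4)
print(arm.get_state()["qpos"].round(2))
E
```

```text
{'t': 9.85, 'pos': array([0.5315, 0.0441, 0.1629]), 'shift_tool_mm': array([  2.9,  11.4, -17.1]), 'F': array([1.2, 3.4, 1.2]), 'w': 0.317, 'zhead': -120.4, 'q7': -2.14, 'turn_deg': array([17.08, -0.23,  0.  ])}
[-0.83  0.14  0.76  1.86 -0.1   1.19 -2.14]
```

```bash
ls pics/
```

```text
ov_side_a.png
ov_side_b.png
ov_top_a.png
ov_top_b.png
s1.png
side0.png
side0z.png
side2.png
side3.png
side4.png
side5.png
side6.png
side7.png
side8.png
side9.png
sidezz.png
top0.png
top0z.png
top2.png
top7.png
topzz.png
```

View pics/side9.png

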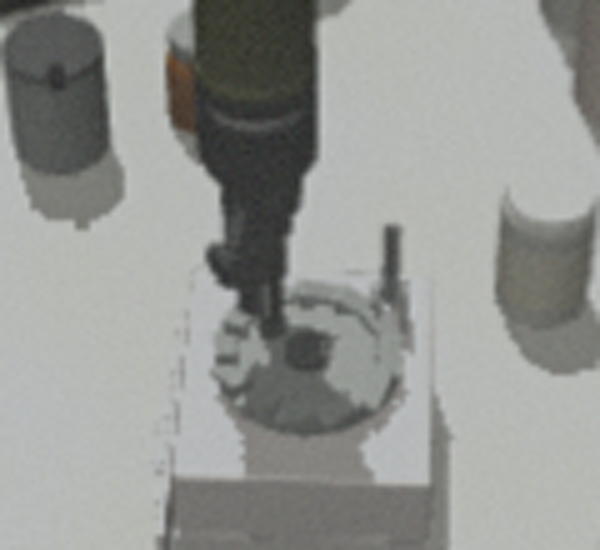

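Request:
carry_out(targets=[{"tx":0,"ty":-0.0007,"tz":0.0048,"wx":-8,"wy":0,"wz":0,"grip":175},{"tx":0,"ty":-0.0007,"tz":0.0048,"wx":-8,"wy":0,"wz":0,"grip":175},{"tx":0,"ty":-0.0007,"tz":0.0048,"wx":-8,"wy":0,"wz":0,"grip":175},{"tx":0,"ty":-0.0007,"tz":0.0048,"wx":-8,"wy":0,"wz":0,"grip":175},{"tx":0,"ty":-0.0007,"tz":0.0048,"wx":-8,"wy":0,"wz":0,"grip":175}])

```text
time_s: 10.35
tcp_pos: [0.5218, 0.0234, 0.1628]
orientation: [1.094, 1.283, -1.088]
contact_force: [-1.7, 5.5, 2.5]
gripper_width: 0.311
```

```bash
cat >>h.py <<'E'
def rep(img=None):
    if img:
        o=(190,110); im=vision.get_image("side")
        cv2.imwrite(img,cv2.resize(im[o[1]:o[1]+110,o[0]:o[0]+120,::-1],None,fx=5,fy=5,interpolation=cv2.INTER_CUBIC))
    s=arm.get_state(); R=Ro.from_rotvec(s["orientation"]).as_matrix(); p=s["tcp_pos"]; d=p[:2]-CEN
    a=np.arctan2(d[1],d[0]); F=s["contact_force"]; t=np.array([-np.sin(a),np.cos(a)]); r=d/np.linalg.norm(d)
    print("t",s["time_s"],"pos",p.round(4),"ang %.1f r %.1f"%(np.degrees(a)%360,1e3*np.linalg.norm(d)),"Ftan %.1f Frad %.1f Fz %.1f"%(F[:2]@t,F[:2]@r,F[2]),"h %.1f"%np.degrees(np.arctan2(R[1,2],R[0,2])),"q",s["qpos"].round(2))
E
python3 - <<'E'
from h import *
rep("pics/s10.png")
E
```

```text
t 10.4 pos [0.5217 0.0221 0.1628] ang 174.2 r 35.5 Ftan -2.9 Frad 0.6 Fz 3.9 h -80.6 q [-0.77  0.1   0.72  1.88 -0.08  1.19 -1.43]
```

```bash
ls pics/
```

```text
ov_side_a.png
ov_side_b.png
ov_top_a.png
ov_top_b.png
s1.png
s10.png
side0.png
side0z.png
side2.png
side3.png
side4.png
side5.png
side6.png
side7.png
side8.png
side9.png
sidezz.png
top0.png
top0z.png
top2.png
top7.png
topzz.png
```

View pics/s10.png

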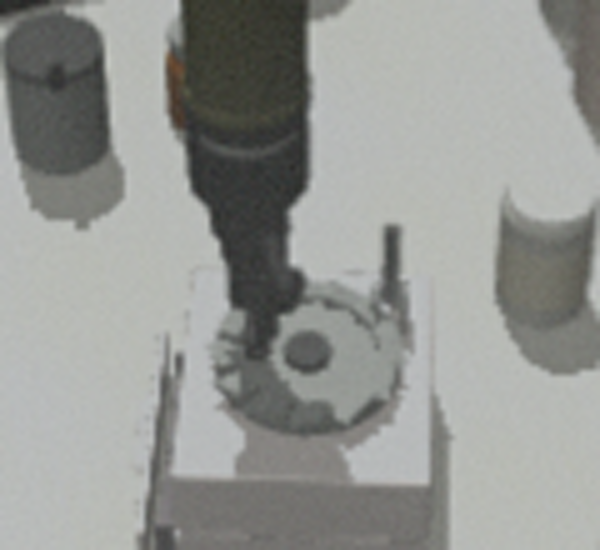

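Request:
carry_out(targets=[{"tx":0,"ty":-0.0004,"tz":0.0018,"wx":-3,"wy":0,"wz":0,"grip":175},{"tx":0,"ty":-0.0004,"tz":0.0018,"wx":-3,"wy":0,"wz":0,"grip":175},{"tx":0,"ty":-0.0004,"tz":0.0018,"wx":-3,"wy":0,"wz":0,"grip":175},{"tx":0,"ty":-0.0004,"tz":0.0018,"wx":-3,"wy":0,"wz":0,"grip":175}])

```text
time_s: 10.8
tcp_pos: [0.5217, 0.0153, 0.1626]
orientation: [0.939, 1.361, -0.936]
contact_force: [-0.6, 4.2, 3.0]
gripper_width: 0.313
```

```bash
python3 -c "
from h import *
rep()"
```

```text
t 10.8 pos [0.5217 0.0153 0.1626] ang 185.3 r 35.4 Ftan -4.2 Frad 0.2 Fz 3.0 h -69.2 q [-0.74  0.1   0.71  1.88 -0.08  1.19 -1.21]
```

Request:
carry_out(targets=[{"tx":0,"ty":-0.0004,"tz":0.0018,"wx":-3,"wy":0,"wz":0,"grip":175},{"tx":0,"ty":-0.0004,"tz":0.0018,"wx":-3,"wy":0,"wz":0,"grip":175},{"tx":0,"ty":-0.0004,"tz":0.0018,"wx":-3,"wy":0,"wz":0,"grip":175}])

```text
time_s: 11.1
tcp_pos: [0.5225, 0.0097, 0.1624]
orientation: [0.819, 1.414, -0.817]
contact_force: [-1.8, 2.6, 1.7]
gripper_width: 0.314
```

```bash
python3 -c "
from h import *
rep()"
```

```text
t 11.1 pos [0.5225 0.0097 0.1624] ang 194.3 r 35.6 Ftan -2.9 Frad 1.1 Fz 1.7 h -60.2 q [-0.73  0.11  0.71  1.88 -0.08  1.19 -1.05]
```

Request:
carry_out(targets=[{"tx":0,"ty":-0.0004,"tz":0.0018,"wx":-3,"wy":0,"wz":0,"grip":175},{"tx":0,"ty":-0.0004,"tz":0.0018,"wx":-3,"wy":0,"wz":0,"grip":175},{"tx":0,"ty":-0.0004,"tz":0.0018,"wx":-3,"wy":0,"wz":0,"grip":175}])

```text
time_s: 11.4
tcp_pos: [0.5241, 0.0044, 0.1623]
orientation: [0.698, 1.459, -0.696]
contact_force: [-2.0, 3.8, 2.3]
gripper_width: 0.317
```

```bash
python3 -c "
from h import *
rep()"
```

```text
t 11.4 pos [0.5241 0.0044 0.1623] ang 203.3 r 35.8 Ftan -4.3 Frad 0.3 Fz 2.3 h -51.2 q [-0.71  0.11  0.7   1.87 -0.08  1.19 -0.88]
```

Request:
carry_out(targets=[{"tx":0,"ty":-0.0004,"tz":0.0018,"wx":-3,"wy":0,"wz":0,"grip":175},{"tx":0,"ty":-0.0004,"tz":0.0018,"wx":-3,"wy":0,"wz":0,"grip":175},{"tx":0,"ty":-0.0004,"tz":0.0018,"wx":-3,"wy":0,"wz":0,"grip":175}])

```text
time_s: 11.7
tcp_pos: [0.5266, -0.0007, 0.1622]
orientation: [0.577, 1.496, -0.575]
contact_force: [-3.5, 3.1, 3.1]
gripper_width: 0.313
```

```bash
python3 -c "
from h import *
rep()"
```

```text
t 11.7 pos [ 0.5266 -0.0007  0.1622] ang 212.2 r 36.0 Ftan -4.5 Frad 1.3 Fz 3.1 h -42.2 q [-0.69  0.12  0.69  1.87 -0.08  1.19 -0.71]
```

Request:
carry_out(targets=[{"tx":0,"ty":-0.0004,"tz":0.0018,"wx":-3,"wy":0,"wz":0,"grip":175},{"tx":0,"ty":-0.0004,"tz":0.0018,"wx":-3,"wy":0,"wz":0,"grip":175},{"tx":0,"ty":-0.0004,"tz":0.0018,"wx":-3,"wy":0,"wz":0,"grip":175}])

```text
time_s: 12.0
tcp_pos: [0.5298, -0.0053, 0.1621]
orientation: [0.455, 1.526, -0.454]
contact_force: [-4.2, 2.6, 2.9]
gripper_width: 0.314
```

```bash
python3 -c "
from h import *
rep()"
```

```text
t 12.0 pos [ 0.5298 -0.0053  0.1621] ang 221.1 r 36.2 Ftan -4.7 Frad 1.4 Fz 2.9 h -33.2 q [-0.67  0.13  0.68  1.86 -0.09  1.19 -0.54]
```

Request:
carry_out(targets=[{"tx":0,"ty":-0.0004,"tz":0.0018,"wx":-3,"wy":0,"wz":0,"grip":175},{"tx":0,"ty":-0.0004,"tz":0.0018,"wx":-3,"wy":0,"wz":0,"grip":175},{"tx":0,"ty":-0.0004,"tz":0.0018,"wx":-3,"wy":0,"wz":0,"grip":175}])

```text
time_s: 12.3
tcp_pos: [0.5336, -0.0094, 0.162]
orientation: [0.332, 1.549, -0.331]
contact_force: [-4.2, 2.0, 2.6]
gripper_width: 0.316
```

```bash
python3 -c "
from h import *
rep('pics/s11.png')"
```

```text
t 12.35 pos [ 0.5339 -0.0097  0.162 ] ang 230.7 r 36.5 Ftan -3.6 Frad 0.6 Fz 2.7 h -24.1 q [-0.65  0.14  0.68  1.85 -0.09  1.19 -0.37]
```

```bash
ls pics/s11.png
```

```text
pics/s11.png
```

View pics/s11.png

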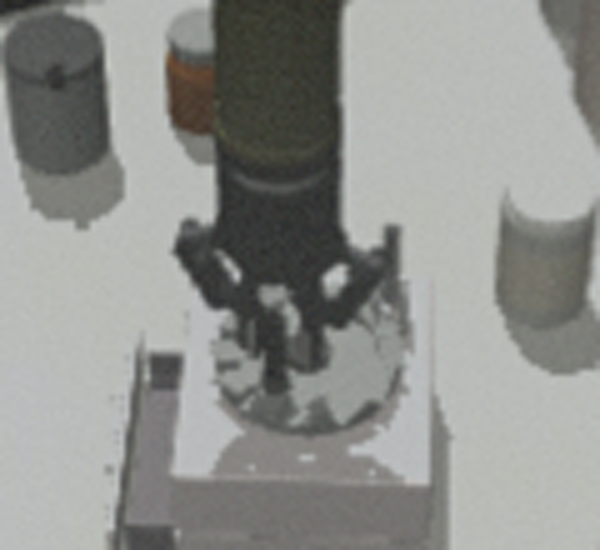

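Request:
carry_out(targets=[{"tx":0,"ty":-0.0004,"tz":0.0018,"wx":-3,"wy":0,"wz":0,"grip":175},{"tx":0,"ty":-0.0004,"tz":0.0018,"wx":-3,"wy":0,"wz":0,"grip":175},{"tx":0,"ty":-0.0004,"tz":0.0018,"wx":-3,"wy":0,"wz":0,"grip":175}])

```text
time_s: 12.65
tcp_pos: [0.5373, -0.0122, 0.1618]
orientation: [0.209, 1.567, -0.208]
contact_force: [-8.3, 2.7, 6.0]
gripper_width: 0.312
```

```bash
python3 -c "
from h import *
rep()"
```

```text
t 12.65 pos [ 0.5373 -0.0122  0.1618] ang 237.3 r 36.5 Ftan -8.5 Frad 2.2 Fz 6.0 h -15.2 q [-0.63  0.15  0.66  1.84 -0.1   1.19 -0.2 ]
```

Request:
carry_out(targets=[{"tx":0,"ty":-0.0004,"tz":0.0015,"wx":-2,"wy":0,"wz":0,"grip":175},{"tx":0,"ty":0,"tz":0,"wx":0,"wy":0,"wz":0,"grip":175},{"tx":0,"ty":0,"tz":0,"wx":0,"wy":0,"wz":0,"grip":175}])

```text
time_s: 12.95
tcp_pos: [0.538, -0.0131, 0.1618]
orientation: [0.184, 1.57, -0.182]
contact_force: [-8.7, 2.3, 7.7]
gripper_width: 0.318
```

```bash
python3 -c "
from h import *
rep()"
```

```text
t 12.95 pos [ 0.538  -0.0131  0.1618] ang 239.0 r 36.9 Ftan -8.6 Frad 2.5 Fz 7.7 h -13.3 q [-0.63  0.15  0.66  1.84 -0.1   1.2  -0.17]
```

Request:
carry_out(targets=[{"tx":0,"ty":-0.0003,"tz":0.0015,"wx":-2,"wy":0,"wz":0,"grip":175},{"tx":0,"ty":-0.0003,"tz":0.0015,"wx":-2,"wy":0,"wz":0,"grip":175},{"tx":0,"ty":0,"tz":0,"wx":0,"wy":0,"wz":0,"grip":175}])

```text
time_s: 13.25
tcp_pos: [0.5397, -0.0143, 0.1618]
orientation: [0.128, 1.577, -0.127]
contact_force: [-12.8, 2.6, 10.2]
gripper_width: 0.306
```

```bash
python3 -c "
from h import *
rep()"
```

```text
t 13.25 pos [ 0.5397 -0.0143  0.1618] ang 242.1 r 37.1 Ftan -12.6 Frad 3.7 Fz 10.2 h -9.3 q [-0.62  0.16  0.66  1.83 -0.1   1.2  -0.09]
```

Request:
carry_out(targets=[{"tx":0,"ty":0,"tz":0,"wx":0,"wy":0,"wz":0,"grip":175},{"tx":0,"ty":0,"tz":0,"wx":0,"wy":0,"wz":0,"grip":175},{"tx":0,"ty":0,"tz":0,"wx":0,"wy":0,"wz":0,"grip":175},{"tx":0,"ty":0,"tz":0,"wx":0,"wy":0,"wz":0,"grip":175}])

```text
time_s: 13.65
tcp_pos: [0.5396, -0.0142, 0.1617]
orientation: [0.129, 1.577, -0.127]
contact_force: [-12.7, 2.8, 9.1]
gripper_width: 0.311
```

```bash
python3 -c "
from h import *
rep()"
```

```text
t 13.65 pos [ 0.5396 -0.0142  0.1617] ang 242.1 r 37.0 Ftan -12.5 Frad 3.5 Fz 9.1 h -9.3 q [-0.62  0.16  0.66  1.83 -0.1   1.2  -0.09]
```

Request:
carry_out(targets=[{"tx":0,"ty":0,"tz":-0.002,"wx":0,"wy":0,"wz":0,"grip":165},{"tx":0,"ty":0,"tz":-0.002,"wx":0,"wy":0,"wz":0,"grip":165},{"tx":0,"ty":0,"tz":-0.002,"wx":0,"wy":0,"wz":0,"grip":165},{"tx":0,"ty":0,"tz":0,"wx":0,"wy":0,"wz":0,"grip":165}])

```text
time_s: 14.05
tcp_pos: [0.5384, -0.0143, 0.1621]
orientation: [0.126, 1.566, -0.126]
contact_force: [0.3, 0.8, -1.0]
gripper_width: 0.351
```

```bash
python3 -c "
from h import *
rep()"
```

```text
t 14.05 pos [ 0.5384 -0.0143  0.1621] ang 240.4 r 37.7 Ftan -0.1 Frad -0.8 Fz -1.0 h -9.2 q [-0.62  0.14  0.66  1.84 -0.09  1.19 -0.1 ]
```

Request:
carry_out(targets=[{"tx":0,"ty":0,"tz":-0.003,"wx":0,"wy":0,"wz":0,"grip":160},{"tx":0,"ty":0,"tz":0,"wx":0,"wy":0,"wz":0,"grip":160},{"tx":-0.03,"ty":0,"tz":0,"wx":0,"wy":0,"wz":0,"grip":160},{"tx":-0.04,"ty":0,"tz":0,"wx":0,"wy":0,"wz":0,"grip":160},{"tx":-0.04,"ty":0,"tz":0,"wx":0,"wy":0,"wz":0,"grip":160},{"tx":0,"ty":-0.03,"tz":-0.02,"wx":0,"wy":0,"wz":0,"grip":160},{"tx":0,"ty":-0.03,"tz":-0.02,"wx":0,"wy":0,"wz":0,"grip":160},{"tx":0,"ty":-0.03,"tz":-0.02,"wx":0,"wy":0,"wz":0,"grip":160},{"tx":0,"ty":-0.03,"tz":-0.02,"wx":0,"wy":0,"wz":0,"grip":160},{"tx":0,"ty":0,"tz":0,"wx":0,"wy":0,"wz":0,"grip":160},{"tx":0,"ty":0,"tz":0,"wx":0,"wy":0,"wz":0,"grip":160}])

```text
time_s: 15.15
tcp_pos: [0.4371, -0.1197, 0.2723]
orientation: [0.128, 1.565, -0.125]
contact_force: [0.7, 0.3, -0.2]
gripper_width: 0.372
```

```bash
python3 - <<'E'
from h import *
rep("pics/s12.png")
im=vision.get_image("top"); cv2.imwrite("pics/top12.png",cv2.resize(im[120:230,180:300,::-1],None,fx=5,fy=5,interpolation=cv2.INTER_CUBIC))
E
```

```text
t 15.2 pos [ 0.4375 -0.1189  0.2722] ang 229.0 r 182.1 Ftan 0.2 Frad -0.2 Fz -0.1 h -9.1 q [-0.58 -0.2   0.7   1.87  0.13  1.42 -0.07]
```

```bash
ls pics/s12.png
```

```text
pics/s12.png
```

View pics/s12.png

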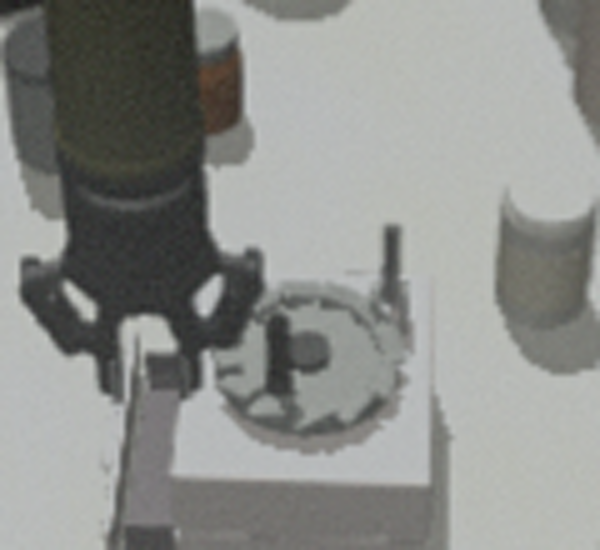

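View pics/top12.png

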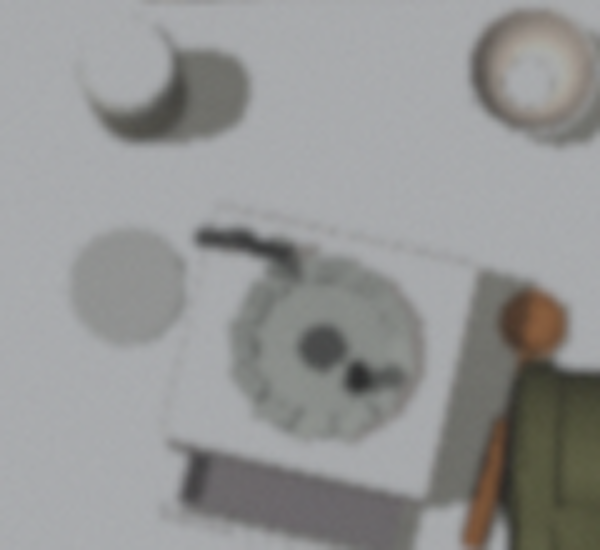

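```bash
python3 - <<'E'
from h import *
P=onplane("top",(180+358/5,120+378/5),.19); d=P[:2]-[.5565,.0185]; print(P, np.degrees(np.arctan2(d[1],d[0]))%360)
print(arm.job_done())
E
```

```text
[ 0.52496866 -0.00507181  0.19      ] 216.78059825954753
the job is handed in; nothing more can be done
None
```

The pawl is swung over, the drawer is wound out against its stop, and the job is handed in at about 15 s of the 72 s. `job_done()` gave no verdict, so the result rests on the checks below.

**What I did**
- **Pawl:** I pinched the tab, carried it over its pivot and let go. The last top view shows it lying clear on the caddy's +y side.
- **Winding:** I straddled the crank knob loosely and pushed it anticlockwise along its circle. It ran at about 3–4.7 N.
- **Stop:** The force then climbed to about 12.5 N at the knob. That is about 8 N over running, or roughly 14 N at the stop. I held it for about 0.5 s, then backed off and lifted clear.

**Last checks**
- **Contact force:** It read about zero once the arm was clear.
- **Drawer opening:** The last top view puts the knob at about 217°. From about 100° at the start, that is roughly 2 rad of winding, or 41 mm of opening (my estimate; the limit is 25 mm).
- **Bystanders:** The jug, coaster, bowl and spoon look unmoved in the last pictures. The mug, jar and the rest of the spoon were partly hidden by the arm, and nothing in the force readings suggested a bump.

**Not confirmed**
- **Drawer still on the stop:** I could not measure this after letting go. I relied on the stated friction to hold it there.
- **Position offset:** Positions from the side and top cameras disagreed by about 1 pixel (2–3 mm), which did not matter for these grips.

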